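# Measure the gap between sink and hob with a hooked tape and lock it

### The job

Measure the free worktop between the sink and the hob: hook the end of the yellow tape measure over the right-hand edge of the right sink bowl, draw the case straight back across the worktop against its spring until its back is up against the side of the hob, then press the front of the red lock fully down so that the reading stays. Leave the tape there, hooked, square to the edge and flat on its foot, and do not knock the pen or the saucepan about.

Things in the scene. Friction and masses are not known exactly. Their poses are not given: they have to be found in the camera images.
- tape: Yellow tape measure, black rubber foot; case 78 mm long (x), 38 thick (y; flat sides to grip, about 40 mm above the foot), 70 high; 0.45 kg. Origin: middle of the foot's underside; +x: the way the blade comes out. Standing loose it rests on its hook and the foot's rear edge, nose up 0.11 rad; hooked over an edge it stands flat on its foot, which then holds by itself against the spring.
- blade (a joint): how far the blade is drawn out (m): 0 = fully in (the start), 0.31 = the end. It moves only along the tape's x. A spring of 2.0 to 2.6 N always pulls it in. The blade's underside is 5 mm above the foot's underside.
- tape_hook (a point): bottom of the hook's inner face (the face turned to the case), mid-width. The steel hook is a plate at the blade's end, 22 mm wide, 2 mm thick, from 6 mm above to 9 mm below the level of the foot's underside. This point is 41.5 mm plus the drawn length ahead of the tape's origin and 9 mm below it.
- tape_back (a point): the middle of the flat back of the case, 39 mm behind the tape's origin and 25 mm above its foot's underside
- lock (a joint): the red lock rocker on top of the case (rad): 0 = front end up, blade free (the start); 0.30 = front end fully down. It brakes the blade from about 0.17 on and stays where it is put, springing back by up to 0.05 from the stop. Pushing the front end down takes about 4 N to start and 10 to 14 N near the stop.
- lock_press (a point): where to press the lock: top of the front end (towards the hook) of the red rocker, 37 mm long (tape x), 16 mm wide. Its pivot is 6 mm ahead of the tape's origin and 75 mm up; this point is 22 mm ahead of the origin, 80 mm above the foot's underside while the lock is off, and goes down about 5 mm to the stop.
- sink_edge (a point): a point on the right-hand (-y) inner edge of the right sink bowl, at the height of the rim's top; axes as the world's. The edge runs straight along x from 30 mm nearer the robot to 130 mm farther off. Beyond it (+y) the bowl drops 170 mm; on this side (-y) lies the flat steel rim, 33 mm wide, 4 mm above the worktop. The bowl's wall catches the hook at this y.
- hob: portable induction hob, black, fixed: 340 mm (x) by 260 mm (y) by 58 mm high; origin in the middle of its underside; its flat left side (+y) faces the sink and is parallel to the bowl's edge. To its right a tall cupboard stands beside the worktop, near the arm's start pose: back out towards the cart before swinging in
- hob_side (a point): the middle of the hob's flat left side, 30 mm above the worktop; the side runs 165 mm along x either side of it
- saucepan: steel saucepan standing on the hob, a bystander: bowl 159 mm across, 75 mm high, its middle 70 mm along the body's +y; handle along -y to 150 mm, up to 93 mm high; origin at the bottom
- plate_1: lowest of a stack of three white plates standing beyond the free strip, fixed, a bystander: 210 mm across, the stack 40 mm high; origin at the middle of the underside
- pen: red and white pen lying near the front edge of the worktop, a bystander: 135 mm long (y), 17 mm thick, origin at the bottom of its middle

How it is judged (in metres and radians):
On the way, in this order (a step that is already met when the one before it is completed fails the run):
1. the hook is over the sink's edge and the blade is being drawn out (y of tape_hook in the frame of sink_edge between -0.004 and 0.006 m and height (world z) of tape_hook below -0.002 m and value of joint blade above 0.03 m), for 0.1 s.
2. still hooked and unlocked, the case has been drawn back against the hob (y of tape_hook in the frame of sink_edge between -0.004 and 0.006 m and height (world z) of tape_hook below -0.002 m and y of tape_back in the frame of hob_side below 0.005 m and x of tape_back in the frame of hob_side between -0.165 and 0.165 m and value of joint lock below 0.15 rad), for 0.2 s.
At the end, for the whole second after the job is handed in: Hook's inner face at the bowl's edge (4 mm short to 6 mm past), its lower end over 2 mm below worktop level; back of the case within 5 mm of the hob's side; lock past 0.2 rad; tape square to the edge within 0.087 rad, flat (tilt under 0.05 rad, foot under 4 mm up), at rest (y of tape_hook in the frame of sink_edge between -0.004 and 0.006 m and height (world z) of tape_hook below -0.002 m and y of tape_back in the frame of hob_side below 0.005 m and x of tape_back in the frame of hob_side between -0.165 and 0.165 m and value of joint lock above 0.2 rad and angle between the x axis of tape and the y axis of sink_edge, either way round below 0.087 rad and angle between tape's own z axis and vertical below 0.05 rad and height (world z) of tape below 0.004 m and linear speed of tape below 0.01 m/s); the robot touches nothing.
It fails at once if the saucepan is knocked away (more than 30 mm) (distance of saucepan from where it was at the start of the episode above 0.03 m).
It fails at once if the pen is knocked away (more than 30 mm) (distance of pen from where it was at the start of the episode above 0.03 m).
It also fails if it takes over 48 s, if anything falls off the work surface, if the arm or the gripper's body presses on something with over 40 N, if the wrist force passes 120 N, or if a joint passes its speed limit or range.

### The arm

A 7-joint arm with a two-finger parallel gripper is mounted at the origin on a cart in front of the work surface, level with it; the furniture and walls round the work are solid. World frame = base frame: x ahead of the robot, y to its left, z up, the work surface at z = 0. Lengths are in mm, angles in rad, forces in N, time in s.
With the tool pointing down it reaches from about 425 to 1025 mm from the base axis. Payload 3.6 kg.
Tool frame: the origin (TCP) lies midway between the tips of the shut fingers; the grasp point (between the pads) lies 19 mm behind it; z points along the fingers, y is the line along which they close (so a half turn about z gives the same grasp; the last joint's range is limited). The gripper opens to 85 mm and grips with 20 to 120 N. Pads are 22 mm wide; open, the fingers measure 114 mm over their backs; the gripper's body (76 mm by 85 mm) begins 54 mm behind the grasp point. The pads swing forward as they close: fully open they stand 13 mm farther back than shut.
Start: joints at [-0.093, 0.591, 0.048, 1.609, -0.033, 0.943, -0.034], TCP at [725.003, 0.003, 231.302] pointing down, gripper open.
Joint ranges: [-2.69, 2.69], [-0.47, 2.24], [-1.27, 1.36], [0.19, 2.51], [-1.53, 4.68], [0.08, 2.07], [-3.09, 3.09]. Speed limits (rad/s): [2.57, 2.57, 3.14, 3.14, 3.14, 3.14, 3.14].

### API

Orientations are given as a unit quaternion [w, x, y, z].
In Python, from bench import sense, vision, job_done gives the robot as it stands.
- The arm moves only by the shell command python3 -m crank 'ROWS' [OPENING] [FORCE]. ROWS is JSON, a list of rows, each an object of numbers: "x", "y", "z": the shift along the tool's x, y, z normalised to -1 to 1, where 1 is 7.5 cm; "yaw": the turn about the tool's z normalised to -1 to 1, where 1 is pi/2 rad. A call has 1 to 10 rows; each row shifts and turns the commanded pose from where the row before left it, along the tool's axes as they then stand; what a row does not reach is not made up. A row lasts 1/8 s, in which the tool goes at most 62.5 mm and 10.7 degrees, less where a joint would pass 70% of its speed; a pose out of reach is approached as far as the arm can. A call with a number of a shift or a turn outside -1 to 1 is refused whole. A call with a gripper value outside its range is refused whole. OPENING is the closure, from -1 (fully open) to 1 (shut), set as the call begins (- or left out, the last holds). The fingers move at their own pace and stop on an object; FORCE is the grip in N (left out, the last holds). Time passes only in rows, so rows that do not move let the fingers close. It gives the time, the measured TCP pose, the force, the opening and the grip force at its end, in the units of the state.
- sense(): the state, without advancing time (a new reading comes with each control period).
- vision.read_camera(name): name is "scene" or "side" or "wrist"; returns the picture (480x640x3 uint8, red, green, blue); there is no depth.
- vision.calibration(name): a dict with "camera_matrix" (3x3 intrinsics, pixels), "extrinsics" (4x4, takes a point from camera to world coordinates); the wrist camera has in their place "T_tool_cam" (4x4, takes a point from camera to tool coordinates, whose origin is the TCP and whose axes are the flange's). Camera axes: x right, y up, looking along -z (the intrinsics and any distortion apply to the point x, -y, -z); pixel columns grow to the right and rows downward; lengths in mm; the calibration is good to about 2 mm. A picture is of the moment at which its call begins: read the wrist's pose just before it. calibration takes no time and is no camera call.
- job_done(): hands the job in; it is judged then, once.
The state is a dict: "clock": time; "q": joint angles; "joint_velocities": joint speeds; "tau": joint torques, N m; "tcp_pos": TCP position; "tool_rot": TCP orientation; "contact_force": force on the tool from outside, world axes, zero at the start; "moment": the same for the moment, N m; "opening": finger opening in mm; "grip_force": force on a finger pad.
Only numpy, scipy, OpenCV 4.12 (cv2) and the standard library are available. Lean on these libraries where they do the work, as an engineer would, in place of code of your own. Each camera call takes 0.05 s, during which the arm holds its last target. There are 200 camera calls.

## Working session

There is one attempt and no reset: what is moved stays moved. The work goes in short steps, Python scripts to look and compute and a shell command to move; the robot and the scene stay as the last step left them, time stands still between calls to the robot, and variables do not carry over. Pictures are saved under pics/ and viewed, at most 13 in all, crops included, and the job is handed in when it is done.

```bash
ls; mkdir -p pics
python3 - <<'E'
from bench import sense, vision
import cv2,numpy as np
print(sense())
for n in ("scene","side"):
    im=vision.read_camera(n); cv2.imwrite(f"pics/{n}0.png",im[:,:,::-1])
    print(n,vision.calibration(n))
print(vision.calibration("wrist"))
E
```

```text
pics
{'clock': 0.0, 'q': array([-0.09349776,  0.59213765,  0.04830183,  1.60982849, -0.03330052,
        0.94272373, -0.03366997]), 'joint_velocities': array([ 4.38499751e-04,  1.63475954e-03, -1.03536359e-03, -7.31776583e-04,
        3.11881251e-05, -1.20042894e-03,  5.97371158e-04]), 'tau': array([ 3.78132427e-04, -5.48684978e+01,  1.54672019e+00, -1.98121297e+01,
        9.43630905e-03,  8.90732801e-03, -1.16924070e-05]), 'tcp_pos': array([7.24162500e+02, 3.59021609e-03, 2.30125345e+02]), 'tool_rot': array([-0.00076315,  0.70706876,  0.70714387, -0.00085519]), 'contact_force': array([-0.01906489,  0.59356355,  0.14599525]), 'moment': array([ 0.01772638, -0.02261981, -0.00848051]), 'grip_force': 0.0, 'opening': 85.29550185349103}
scene {'camera_matrix': array([[493.03502018,   0.        , 313.88255274],
       [  0.        , 493.03502018, 243.18079766],
       [  0.        ,   0.        ,   1.        ]]), 'extrinsics': array([[ 8.02203278e-01,  3.75371300e-01, -4.64291168e-01,
         2.17381778e+02],
       [-5.97024092e-01,  5.11713043e-01, -6.17828451e-01,
        -5.44501042e+
[... 539 characters left out ...]
       [-2.42267802e-02,  8.69581728e-01,  4.93194364e-01,
         4.99030281e+02],
       [ 0.00000000e+00,  0.00000000e+00,  0.00000000e+00,
         1.00000000e+00]])}
{'camera_matrix': array([[344.19443895,   0.        , 319.59296362],
       [  0.        , 344.19443895, 240.76337919],
       [  0.        ,   0.        ,   1.        ]]), 'T_tool_cam': array([[-2.43745152e-04,  9.56130414e-01,  2.92941242e-01,
         7.54774316e+01],
       [ 9.99999964e-01,  2.66694425e-04, -3.84019253e-05,
         1.40836843e-01],
       [-1.14843045e-04,  2.92941222e-01, -9.56130445e-01,
        -1.42618057e+02],
       [ 0.00000000e+00,  0.00000000e+00,  0.00000000e+00,
         1.00000000e+00]])}
```

View pics/scene0.png

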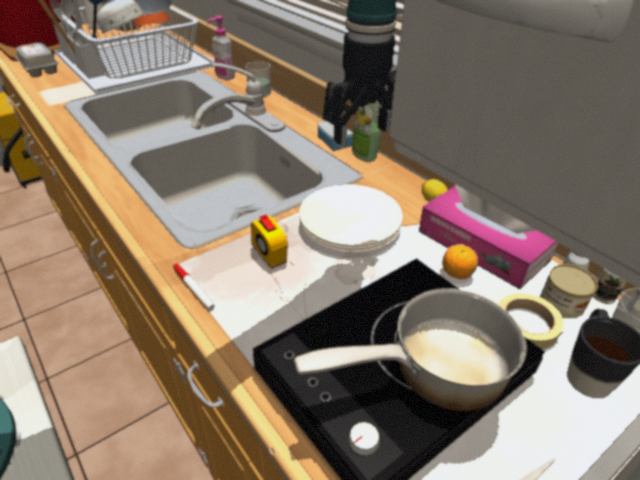

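View pics/side0.png

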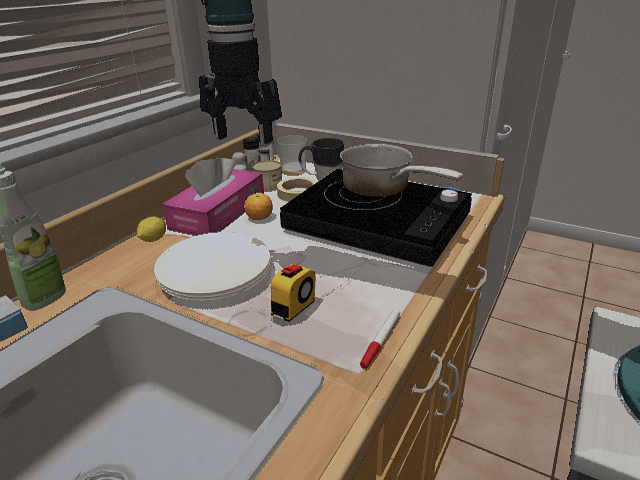

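```bash
cat > h.py <<'E'
import numpy as np
from bench import sense, vision
from scipy.spatial.transform import Rotation as R
def cam(n,s=None):
    c=vision.calibration(n);K=c["camera_matrix"]
    if n!="wrist": return K,c["extrinsics"]
    s=s or sense();w,x,y,z=s["tool_rot"];T=np.eye(4);T[:3,:3]=R.from_quat([x,y,z,w]).as_matrix();T[:3,3]=s["tcp_pos"]
    return K,T@c["T_tool_cam"]
def ray(n,u,v,s=None):
    K,E=cam(n,s);d=E[:3,:3]@np.array([(u-K[0,2])/K[0,0],-(v-K[1,2])/K[1,1],-1]);return E[:3,3],d
def onz(n,u,v,z=0,s=None):
    o,d=ray(n,u,v,s);return (o+d*(z-o[2])/d[2]).round(1)
def proj(n,p,s=None):
    K,E=cam(n,s);q=np.linalg.inv(E)@np.append(p,1);return np.array([K[0,0]*q[0]/-q[2]+K[0,2],K[1,1]*-q[1]/-q[2]+K[1,2]]).round(1)
E
python3 - <<'E'
import cv2,numpy as np
from h import *
a=cv2.imread("pics/scene0.png");b=cv2.imread("pics/side0.png")
A=cv2.resize(a[130:330,160:420],None,fx=3,fy=3,interpolation=cv2.INTER_CUBIC)
B=cv2.resize(b[230:430,170:430],None,fx=3,fy=3,interpolation=cv2.INTER_CUBIC)
cv2.imwrite("pics/c1.png",A);cv2.imwrite("pics/c2.png",B)
for n,u,v,z in [("scene",270,262,0),("side",290,318,0),("scene",255,352,58),("scene",418,262,58),("side",283,208,58),("side",415,245,58),("scene",175,268,8),("scene",210,305,8),("side",365,362,8),("side",396,315,8)]: print(n,u,v,z,onz(n,u,v,z))
E
```

```text
scene 270 262 0 [572.5  66.6   0. ]
side 290 318 0 [577.9 107.   -0. ]
scene 255 352 58 [ 417.8 -140.2   58. ]
scene 418 262 58 [ 745.7 -141.7   58. ]
side 283 208 58 [ 748.  -133.8   58. ]
side 415 245 58 [ 449.9 -114.    58. ]
scene 175 268 8 [417.4 148.5   8. ]
scene 210 305 8 [425.9  26.2   8. ]
side 365 362 8 [423.8 148.    8. ]
side 396 315 8 [425.5  28.5   8. ]
```

View pics/c1.png

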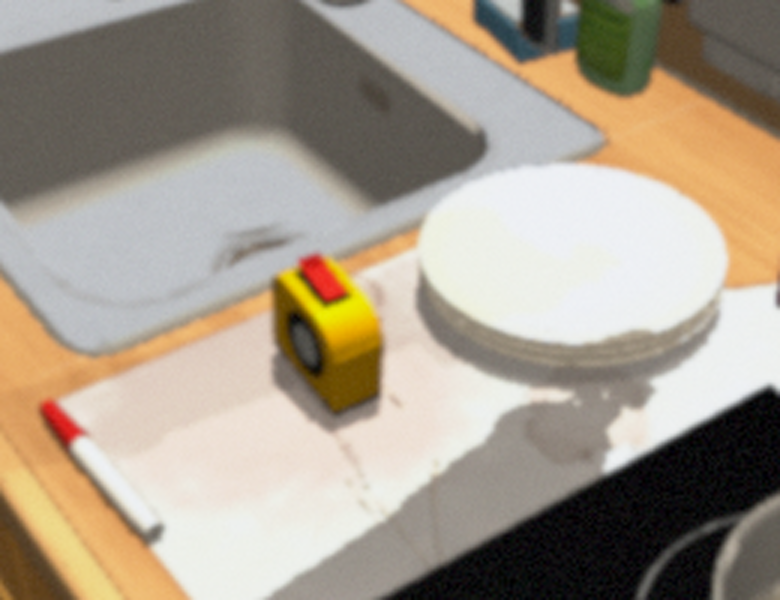

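View pics/c2.png

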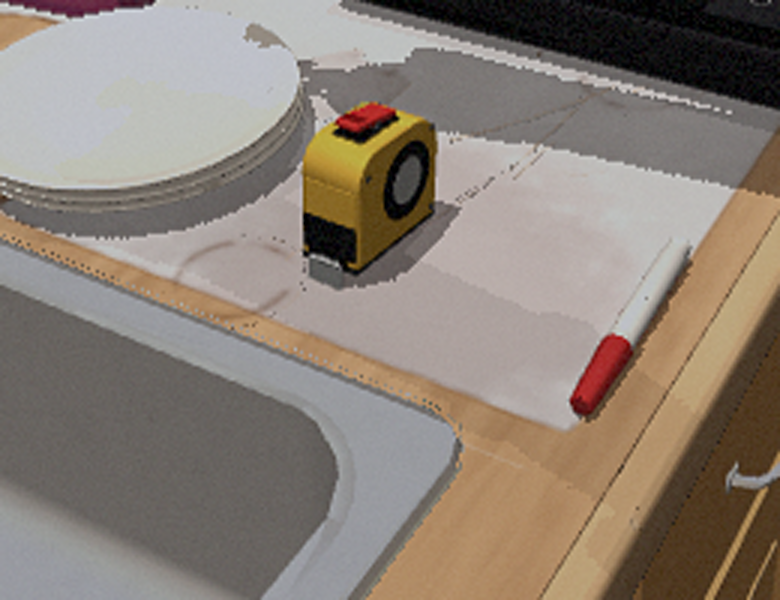

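Run:
```python
from h import *
S=lambda x,y,z:onz("scene",160+x/3,130+y/3,z)
D=lambda x,y,z:onz("side",170+x/3,230+y/3,z)
print("tape rear S",S(338,410,0),S(381,393,0),"rear D",D(433,212,0))
print("front D",D(305,252,8),D(355,272,8), "hook",D(325,275,0))
print("inner D",D(0,268,4),D(150,335,4),D(290,402,4),"outer D",D(100,250,4),D(300,350,4),D(420,403,4))
print("inner S",S(420,202,4),S(300,248,4),S(200,292,4),"outer S",S(420,230,4),S(200,318,4),S(110,350,4))
# hob side top edge points
for u,v in((255,352),(300,327),(340,305),(380,283)):print(onz("scene",u,v,58))
for u,v in((300,213),(340,224),(380,236)):print(onz("side",u,v,58))
# lock triangulate
def tri(a,b):
    A=[];B=[]
    M=np.zeros((3,3));r=np.zeros(3)
    for n,u,v in(a,b):
        o,d=ray(n,u,v);d/=np.linalg.norm(d);P=np.eye(3)-np.outer(d,d);M+=P;r+=P@o
    return np.linalg.solve(M,r)
print("lock",tri(("scene",160+324/3,130+277/3),("side",170+367/3,230+119/3)))
```

```text
tape rear S [569.4  52.4   0. ] [600.2  49.8   0. ] rear D [566.7  47.9   0. ]
front D [604.1 120.6   8. ] [570.7 122.1   8. ] hook [589.5 123.8   0. ]
inner D [746.1 206.1   4. ] [638.3 209.4   4. ] [547.6 214.6   4. ] outer D [708.4 168.4   4. ] [564.4 182.4   4. ] [492.5 185.6   4. ]
inner S [741.8 206.2   4. ] [639.  209.2   4. ] [556.6 205.9   4. ] outer S [720.9 176.8   4. ] [542.6 180.6   4. ] [479.  185.7   4. ]
[ 417.8 -140.2   58. ]
[ 496.3 -140.3   58. ]
[ 572.9 -140.8   58. ]
[ 657.2 -141.4   58. ]
[ 703.5 -129.9   58. ]
[ 607.7 -124.4   58. ]
[ 519.  -115.8   58. ]
lock [583.64272674  83.55550127  78.85277284]
```

```bash
python3 -m crank '[{"y":-0.6},{"y":-0.6},{"y":-0.6},{"x":0.6},{"x":0.6},{},{}]' -1 40
python3 - <<'E'
from h import *
import cv2
s=sense();im=vision.read_camera("wrist");cv2.imwrite("pics/w1.png",im[:,:,::-1]);print(s["tcp_pos"],s["tool_rot"])
for n,p in [("plates scene",("scene",350,214,40)),("plate side c",("side",214,265,40)),("plL",("scene",300,217,40)),("panC",("scene",462,340,133)),("handle tip",("scene",300,365,148)),("handle tip side",("side",460,176,148)),("hand root",("scene",400,350,140)),("pan left",("side",392,195,58))]: print(n,onz(*p))
E
```

```text
[7.24247250e+02 1.75236433e-02 2.30254645e+02] [-6.78453236e-04  7.07060447e-01  7.07152369e-01 -7.68643569e-04]
plates scene [758.   54.7  40. ]
plate side c [749.9  86.3  40. ]
plL [671.  105.8  40. ]
panC [ 612.1 -333.3  133. ]
handle tip [ 418.3 -251.9  148. ]
handle tip side [ 417.1 -247.6  148. ]
hand root [ 533.1 -301.5  140. ]
pan left [ 570.4 -297.1   58. ]invalid input
```

View pics/w1.png

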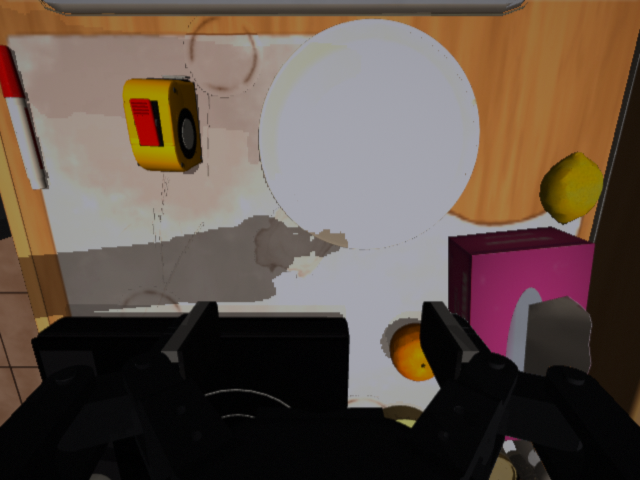

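```bash
python3 - <<'E'
from h import *
for u,v,z in [(60,318,0),(340,318,0),(60,336,58),(340,336,58),(45,318,0),(348,318,0),(258,130,40),(20,14,4),(320,14,4),(500,14,4),(137,170,70),(185,80,70)]: print(u,v,z,onz("wrist",u,v,z))
E
python3 -m crank '[{"x":0,"y":-0.6,"z":0,"yaw":0},{"x":0,"y":-0.6,"z":0,"yaw":0},{"x":0,"y":-0.6,"z":0,"yaw":0},{"x":0.6,"y":0,"z":0,"yaw":0},{"x":0.6,"y":0,"z":0,"yaw":0},{"x":0,"y":0,"z":0,"yaw":0},{"x":0,"y":0,"z":0,"yaw":0}]' -1 40
```

```text
60 318 0 [ 407.7 -137.4    0. ]
340 318 0 [ 749.  -137.1    0. ]
60 336 58 [ 452.3 -125.4   58. ]
340 336 58 [ 745.6 -125.2   58. ]
45 318 0 [ 389.4 -137.4    0. ]
348 318 0 [ 758.7 -137.1    0. ]
258 130 40 [667.5  80.2  40. ]
20 14 4 [444.3 183.9   4. ]
320 14 4 [724.6 183.7   4. ]
500 14 4 [892.3 183.6   4. ]
137 170 70 [566.   46.8  70. ]
185 80 70 [615.8 118.1  70. ]
clock: 1.02
tcp_pos: [589.8, 89.5, 231.1]
tool_rot: [0.0, 0.707, 0.707, -0.001]
contact_force: [-0.3, 0.4, 0.3]
opening: 85.4
grip_force: 0.0
```

Run:
```python
from h import *
import cv2
s=sense();im=vision.read_camera("wrist");cv2.imwrite("pics/w2.png",im[:,:,::-1]);print(s["tcp_pos"],s["tool_rot"])
print([proj("wrist",(x,210,4),s) for x in (560,600,700)],proj("wrist",(587,89,80),s),proj("wrist",(587,-139,58),s))
```

```text
[589.79262567  89.45631921 231.06034412] [ 1.18064462e-04  7.07038238e-01  7.07175113e-01 -5.25280933e-04]
[array([289.4,  87.4]), array([329.9,  87.4]), array([431.1,  87.4])] [316.3 225.4] [317.1 415. ]
```

View pics/w2.png

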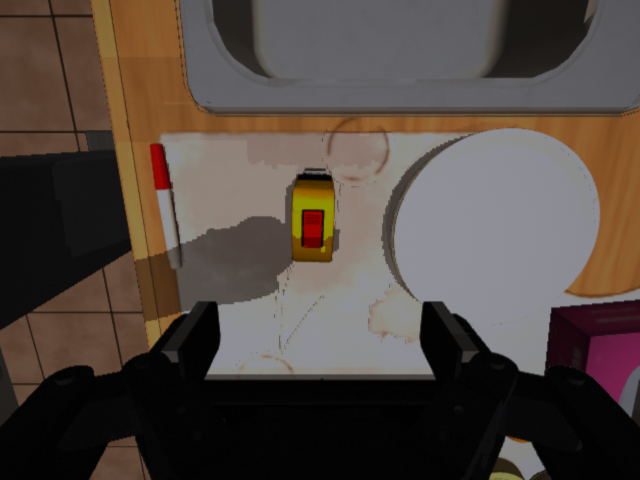

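Run:
```python
from h import *
import cv2
s=sense()
g=cv2.cvtColor(cv2.imread("pics/w2.png"),cv2.COLOR_BGR2GRAY).astype(int)
for u in (270,290,310,360,420,470): print(u,g[70:116,u])
print("hobcol",g[365:410,300])
for u,v,z in [(280,78,4),(320,79,4),(500,79,4),(320,112,4),(314,170,0),(314,176,20),(292,261,30),(333,261,30),(304,210,80),(323,210,77),(303,248,77),(323,248,77),(313,261,30),(290,378,0),(290,380,0)]: print(u,v,z,onz("wrist",u,v,z,s))
```

```text
270 [ 95  92  88  85  80  74  63  59  78  86  87  88  88  88  88  88  91  97
  99  99  99 100  99  99  99 100 101 101  99 100 100  99 100 100 100 100
  98  84  83  81  76  68  58  56  84  82]
290 [102 101 101 101 101 101 101 101  94  91  89  90  89  89  89  95  98  99
  99  99 100  99 100 100 100  99 100 100 101 100  99  99  99  99 100  99
  97  82  83  81  75  67  59  55  76  77]
310 [100 100 100 100 100 100 100 100 100  96  97  99 100 101 100  98  97  96
  98  99  99 100  98  98  99  99  99  99 100 100 100 100 101 100 100 100
  99  84  82  82  76  67  58  57  85  84]
360 [101 100 100 101  99 100 101 100 100  98  97  99 100 101 100  99  97  96
  98 100  99 100  98  97  99  99 100  99  99 101 100 100 100 100 100 100
  99  84  82  81  75  66  55  54  84  81]
420 [ 99  99 100 100 100 100 100 100 100  94  91  92  94  95  95  98  97  96
  98  98  97  97  98  98  98  98  98  98  98  97  98  97  98  98  99  99
  97  79  80  80  72  63  54  56  84  81]
470 [ 98  99  99  99  99  99  99  98  94  91  90  91  92  93  94  95  95  95
  97  99  98  99  98  97  99  98  99  97  98  99  99  99 100  99  99  99
  96  78  80  79  72  62  54  55  83  69]
hobcol [143 143 142 140 140 140 140 140 136  96  71  68  67  66  43  16   4   2
   2   3   2   1   2   3   3   3   3   3   2   3   3   3   2   2   3   5
   5   5   6   5   4   0   2   0   2]
280 78 4 [551.3 217.5   4. ]
320 79 4 [590.6 216.5   4. ]
500 79 4 [767.2 216.2   4. ]
320 112 4 [590.5 186.2   4. ]
314 170 0 [584.  128.3   0. ]
314 176 20 [584.3 124.2  20. ]
292 261 30 [560.5  35.9  30. ]
333 261 30 [604.1  35.9  30. ]
304 210 80 [576.5 101.8  80. ]
323 210 77 [593.  101.1  77. ]
303 248 77 [574.9  66.   77. ]
323 248 77 [593.  66.  77.]
313 261 30 [582.9  35.9  30. ]
290 378 0 [ 551.2 -136.6    0. ]
290 380 0 [ 551.2 -139.7    0. ]
```

```bash
python3 -m crank '[{"x":-0.09,"y":-0.06,"z":0.7,"yaw":0},{"x":0,"y":0,"z":0.7,"yaw":0},{"x":0,"y":0,"z":0.7,"yaw":0},{"x":0,"y":0,"z":0.45,"yaw":0},{"x":0,"y":0,"z":0.24,"yaw":0},{"x":0,"y":0,"z":0,"yaw":0}]' -1 40; python3 -m crank '[{"x":0,"y":0,"z":0,"yaw":0},{"x":0,"y":0,"z":0,"yaw":0},{"x":0,"y":0,"z":0,"yaw":0},{"x":0,"y":0,"z":0,"yaw":0},{"x":0,"y":0,"z":0,"yaw":0},{"x":0,"y":0,"z":0,"yaw":0}]' 1 40
```

```text
clock: 1.82
tcp_pos: [585.1, 82.0, 21.2]
tool_rot: [-0.0, 0.708, 0.707, -0.001]
contact_force: [-0.3, -0.5, 0.5]
opening: 85.6
grip_force: 0.0
clock: 2.58
tcp_pos: [585.0, 83.4, 23.2]
tool_rot: [-0.0, 0.707, 0.707, -0.0]
contact_force: [-2.3, 0.1, 7.6]
opening: 37.6
grip_force: 44.6
```

```bash
python3 -m crank '[{"x":0,"y":0,"z":-0.2,"yaw":0},{"x":0,"y":0,"z":-0.2,"yaw":0},{"x":0.35,"y":0,"z":0,"yaw":0},{"x":0.5,"y":0,"z":0,"yaw":0},{"x":0.45,"y":0,"z":0,"yaw":0},{"x":0,"y":0,"z":0,"yaw":0},{"x":0,"y":0,"z":0,"yaw":0}]'
python3 - <<'E'
from h import *
import cv2
a=vision.read_camera("side")[:,:,::-1];s=sense();w=vision.read_camera("wrist")[:,:,::-1]
B=cv2.resize(a[230:430,170:370],(400,400),interpolation=cv2.INTER_CUBIC)
W=cv2.resize(w[20:220,220:420],(400,400),interpolation=cv2.INTER_CUBIC)
cv2.imwrite("pics/p3.png",np.hstack([B,W]))
E
```

```text
clock: 3.45
tcp_pos: [585.4, 180.2, 52.5]
tool_rot: [0.0, 0.707, 0.707, -0.0]
contact_force: [-1.2, -0.2, -5.3]
opening: 37.8
grip_force: 43.3
```

View pics/p3.png

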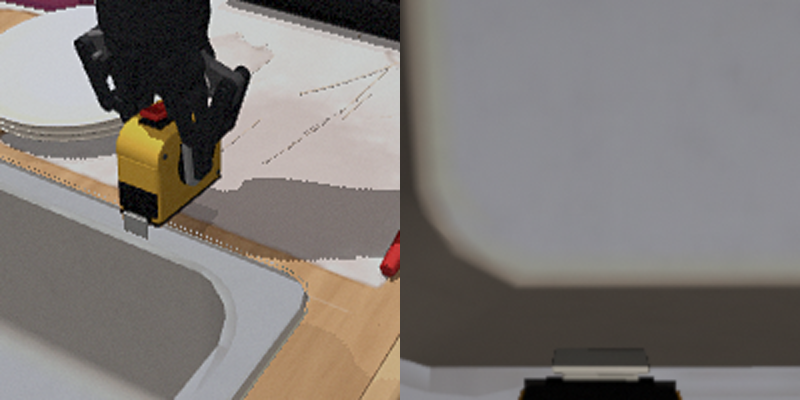

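Run:
```python
from h import *
s=sense()
for n,v,z in [("edge",202.5,4),("edge0",202.5,0),("hook bot",194.5,27),("hook top",205,42),("hookx",205,42),]: print(n,onz("wrist",320,v,z,s))
print(onz("wrist",245,202,4,s))
```

```text
edge [586.  218.2   4. ]
edge0 [586.  217.5   0. ]
hook bot [586.  226.6  27. ]
hook top [586.  224.3  42. ]
hookx [586.  224.3  42. ]
[544.  218.6   4. ]
```

```bash
python3 -m crank '[{"x":0.08,"y":0,"z":0.1,"yaw":0},{"x":0,"y":0,"z":0.15,"yaw":0},{"x":0,"y":0,"z":0.12,"yaw":0},{"x":0,"y":0,"z":0.03,"yaw":0},{"x":0,"y":0,"z":0.02,"yaw":0},{"x":0,"y":0,"z":0,"yaw":0}]' 1 20; python3 -m crank '[{"x":0,"y":0,"z":0,"yaw":0},{"x":0,"y":0,"z":0,"yaw":0},{"x":0,"y":0,"z":0,"yaw":0}]' -0.3;python3 - <<'E'
from h import *
import cv2
a=vision.read_camera("side")[:,:,::-1];w=vision.read_camera("wrist")[:,:,::-1]
B=cv2.resize(a[250:400,190:340],(450,450),interpolation=cv2.INTER_CUBIC)
W=cv2.resize(w[120:270,260:376],(348,450),interpolation=cv2.INTER_CUBIC)
cv2.imwrite("pics/p4.png",np.hstack([B,W]))
E
```

```text
clock: 4.3
tcp_pos: [584.9, 186.5, 23.2]
tool_rot: [-0.001, 0.707, 0.707, -0.001]
contact_force: [-5.6, -1.1, 21.0]
opening: 37.8
grip_force: 46.0
clock: 4.68
tcp_pos: [585.7, 186.7, 20.2]
tool_rot: [0.0, 0.707, 0.707, -0.0]
contact_force: [0.2, -0.1, 0.6]
opening: 55.7
grip_force: 0.0
```

View pics/p4.png

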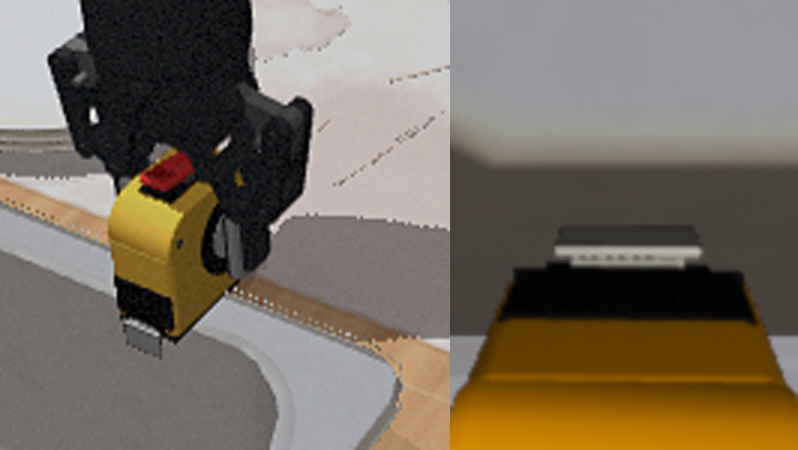

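```bash
python3 -m crank '[{"x":0,"y":0,"z":0,"yaw":0},{"x":0,"y":0,"z":0,"yaw":0},{"x":0,"y":0,"z":0,"yaw":0},{"x":0,"y":0,"z":0,"yaw":0}]' 1 25; python3 -m crank '[{"x":-0.1,"y":0,"z":0,"yaw":0},{"x":-0.1,"y":0,"z":0,"yaw":0},{"x":-0.15,"y":0,"z":0,"yaw":0}]';python3 -m crank '[{"x":-0.15,"y":0,"z":0,"yaw":0},{"x":-0.15,"y":0,"z":0,"yaw":0},{"x":-0.15,"y":0,"z":0,"yaw":0},{"x":0,"y":0,"z":0,"yaw":0}]'; python3 -m crank '[{"x":0,"y":0,"z":0,"yaw":0},{"x":0,"y":0,"z":0,"yaw":0},{"x":0,"y":0,"z":0,"yaw":0}]' -0.3;python3 - <<'E'
from h import *
import cv2
a=vision.read_camera("side")[:,:,::-1];w=vision.read_camera("wrist")[:,:,::-1]
B=cv2.resize(a[230:380,190:340],(450,450),interpolation=cv2.INTER_CUBIC)
W=cv2.resize(w[80:270,250:397],(348,450),interpolation=cv2.INTER_CUBIC)
cv2.imwrite("pics/p5.png",np.hstack([B,W]))
E
```

```text
clock: 5.28
tcp_pos: [585.3, 186.7, 20.3]
tool_rot: [-0.0, 0.707, 0.707, -0.0]
contact_force: [-1.0, -0.6, -1.8]
opening: 37.5
grip_force: 19.3
clock: 5.65
tcp_pos: [585.3, 160.8, 20.2]
tool_rot: [-0.0, 0.707, 0.707, 0.0]
contact_force: [-0.2, 2.5, -5.6]
opening: 37.8
grip_force: 19.8
clock: 6.15
tcp_pos: [585.1, 124.6, 20.5]
tool_rot: [0.0, 0.708, 0.706, -0.001]
contact_force: [-0.5, 1.7, -5.4]
opening: 37.8
grip_force: 19.9
clock: 6.52
tcp_pos: [586.1, 127.0, 21.0]
tool_rot: [0.0, 0.707, 0.707, 0.0]
contact_force: [-0.6, 0.3, -0.7]
opening: 55.4
grip_force: 0.0
```

View pics/p5.png

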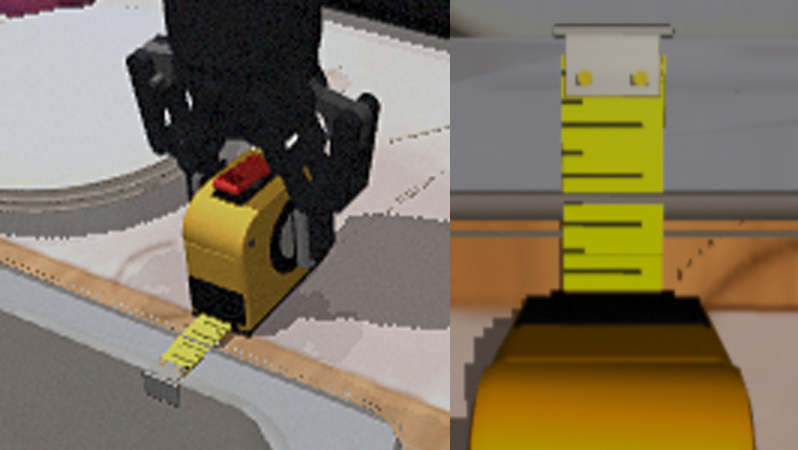

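```bash
python3 -m crank '[{"x":0,"y":0,"z":0,"yaw":0},{"x":0,"y":0,"z":0,"yaw":0},{"x":0,"y":0,"z":0,"yaw":0},{"x":0,"y":0,"z":0,"yaw":0}]' 1 30; python3 -m crank '[{"x":-0.15,"y":0,"z":0,"yaw":0},{"x":-0.3,"y":0,"z":0,"yaw":0},{"x":-0.35,"y":0,"z":0,"yaw":0},{"x":-0.35,"y":0,"z":0,"yaw":0},{"x":-0.35,"y":0,"z":0,"yaw":0},{"x":-0.35,"y":0,"z":0,"yaw":0},{"x":-0.35,"y":0,"z":0,"yaw":0},{"x":-0.3,"y":0,"z":0,"yaw":0},{"x":-0.15,"y":0,"z":0,"yaw":0},{"x":0,"y":0,"z":0,"yaw":0}]';python3 - <<'E'
from h import *
import cv2
s=sense();print(s["tcp_pos"],s["contact_force"])
a=vision.read_camera("side")[:,:,::-1];w=vision.read_camera("wrist")[:,:,::-1]
B=cv2.resize(a[180:380,200:400],(400,400),interpolation=cv2.INTER_CUBIC)
cv2.imwrite("pics/w6.png",w)
W=cv2.resize(w[0:330,220:500],(339,400),interpolation=cv2.INTER_AREA)
cv2.imwrite("pics/p6.png",np.hstack([B,W]))
E
```

```text
clock: 7.12
tcp_pos: [585.5, 126.9, 20.7]
tool_rot: [-0.0, 0.707, 0.707, 0.0]
contact_force: [-1.8, -0.8, 3.7]
opening: 37.5
grip_force: 31.5
clock: 8.38
tcp_pos: [586.2, -69.8, 20.8]
tool_rot: [-0.001, 0.706, 0.708, 0.001]
contact_force: [0.6, 4.1, 3.6]
opening: 37.8
grip_force: 31.7
[586.17419097 -69.78288981  20.78162937] [0.59056246 4.08516467 3.57016303]
```

View pics/p6.png

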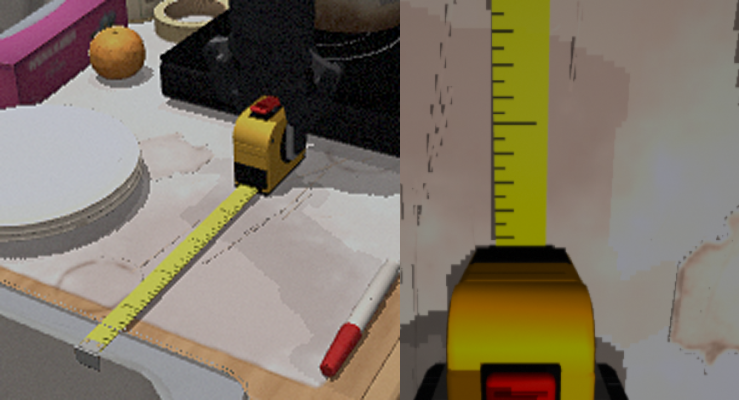

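```bash
python3 -m crank '[{"x":-0.15,"y":0,"z":0,"yaw":0},{"x":-0.1,"y":0,"z":0,"yaw":0},{"x":-0.05,"y":0,"z":0,"yaw":0},{"x":0,"y":0,"z":0,"yaw":0}]'; for i in 1; do python3 -m crank '[{"x":-0.04,"y":0,"z":0,"yaw":0},{"x":-0.04,"y":0,"z":0,"yaw":0},{"x":0,"y":0,"z":0,"yaw":0}]'; done
```

```text
clock: 8.98
tcp_pos: [586.3, -90.2, 20.7]
tool_rot: [-0.001, 0.706, 0.708, 0.002]
contact_force: [0.4, 8.8, 4.8]
opening: 37.6
grip_force: 31.8
clock: 9.35
tcp_pos: [586.4, -93.8, 20.8]
tool_rot: [-0.002, 0.706, 0.709, 0.003]
contact_force: [0.7, 14.2, 5.2]
opening: 37.6
grip_force: 31.9
```

```bash
python3 -m crank '[{"x":-0.03,"y":0,"z":0,"yaw":0},{"x":0,"y":0,"z":0,"yaw":0},{"x":0,"y":0,"z":0,"yaw":0}]'; python3 -m crank '[{"x":0,"y":0,"z":0,"yaw":0},{"x":0,"y":0,"z":0,"yaw":0},{"x":0,"y":0,"z":0,"yaw":0},{"x":0,"y":0,"z":0,"yaw":0}]' -0.5;python3 -m crank '[{"x":0,"y":0,"z":-0.4,"yaw":0},{"x":0,"y":0,"z":-0.6,"yaw":0},{"x":0,"y":0,"z":-0.5,"yaw":0},{"x":0,"y":0,"z":0,"yaw":0},{"x":0,"y":0,"z":0,"yaw":0}]'
python3 - <<'E'
from h import *
import cv2
s=sense();print(s["tcp_pos"],s["tool_rot"])
w=vision.read_camera("wrist")[:,:,::-1];a=vision.read_camera("side")[:,:,::-1]
A=cv2.resize(a[190:370,220:340],(333,500),interpolation=cv2.INTER_CUBIC)
W=cv2.resize(w[130:480,170:470],(428,500),interpolation=cv2.INTER_CUBIC)
cv2.imwrite("pics/p7.png",np.hstack([A,W])); cv2.imwrite("pics/w7.png",w)
E
```

```text
clock: 9.72
tcp_pos: [586.4, -93.8, 20.8]
tool_rot: [-0.003, 0.705, 0.709, 0.003]
contact_force: [-0.4, 16.2, 5.2]
opening: 37.7
grip_force: 32.0
clock: 10.22
tcp_pos: [585.3, -103.9, 20.4]
tool_rot: [0.0, 0.708, 0.707, -0.0]
contact_force: [0.5, -0.3, -0.0]
opening: 64.0
grip_force: 0.0
clock: 10.85
tcp_pos: [584.9, -103.0, 132.7]
tool_rot: [-0.0, 0.707, 0.707, -0.0]
contact_force: [0.6, 0.2, -0.1]
opening: 63.9
grip_force: 0.0
[ 584.94650725 -103.00159213  132.7167349 ] [-2.09592219e-04  7.07232156e-01  7.06981284e-01 -3.14313671e-04]
```

View pics/p7.png

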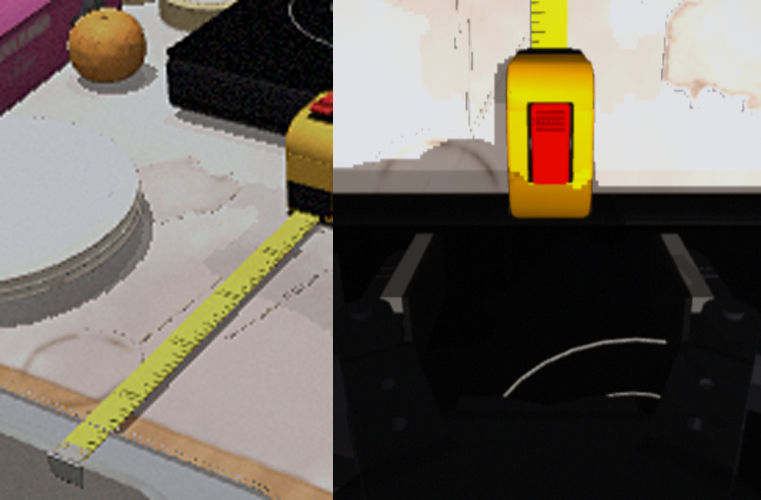

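Run:
```python
from h import *
s=sense()
for n,v,z in [("lockfront",202,80),("lockrear",259,78),("backtop",282,65),("nose",165,20),("hobbase",264.5,0)]: print(n,onz("wrist",322.8,v,z,s))
print("hob",onz("wrist",200,264.5,0,s), onz("wrist",200,287,58,s))
```

```text
lockfront [586.2 -63.7  80. ]
lockrear [586.3 -99.   78. ]
backtop [ 586.4 -119.9   65. ]
nose [586.6 -47.8  20. ]
hobbase [ 586.9 -132.5    0. ]
hob [ 482.2 -132.5    0. ] [ 502.2 -126.8   58. ]
```

```bash
python3 -m crank '[{"x":0.3,"y":0.01,"z":0,"yaw":0},{"x":0.29,"y":0,"z":0,"yaw":0},{"x":0,"y":0,"z":0.2,"yaw":0},{"x":0,"y":0,"z":0.2,"yaw":0},{"x":0,"y":0,"z":0.15,"yaw":0},{"x":0,"y":0,"z":0,"yaw":0},{"x":0,"y":0,"z":0,"yaw":0}]' 1; python3 -m crank '[{"x":0,"y":0,"z":0.04,"yaw":0},{"x":0,"y":0,"z":0.04,"yaw":0},{"x":0,"y":0,"z":0.04,"yaw":0},{"x":0,"y":0,"z":0,"yaw":0}]';  python3 -m crank '[{"x":0,"y":0,"z":0.03,"yaw":0},{"x":0,"y":0,"z":0.03,"yaw":0},{"x":0,"y":0,"z":0,"yaw":0}]'
```

```text
clock: 11.82
tcp_pos: [586.4, -59.1, 91.8]
tool_rot: [0.0, 0.707, 0.707, -0.0]
contact_force: [0.4, -0.4, 0.5]
opening: 0.1
grip_force: 0.0
clock: 12.32
tcp_pos: [586.0, -58.4, 82.6]
tool_rot: [-0.0, 0.707, 0.707, -0.0]
contact_force: [-0.4, 0.1, 0.1]
opening: -0.4
grip_force: 0.0
clock: 12.7
tcp_pos: [586.5, -57.9, 78.4]
tool_rot: [-0.0, 0.707, 0.707, 0.0]
contact_force: [-1.0, 1.8, 0.9]
opening: 0.1
grip_force: 1.2
```

```bash
for i in 1; do python3 -m crank '[{"x":-0.01,"y":0,"z":0.03,"yaw":0},{"x":0,"y":0,"z":0.03,"yaw":0},{"x":0,"y":0,"z":0,"yaw":0}]';python3 -m crank '[{"x":0,"y":0,"z":0.03,"yaw":0},{"x":0,"y":0,"z":0.02,"yaw":0},{"x":0,"y":0,"z":0,"yaw":0}]';done
```

```text
clock: 13.08
tcp_pos: [586.8, -57.6, 75.1]
tool_rot: [-0.0, 0.707, 0.707, 0.001]
contact_force: [-1.8, 4.6, 12.0]
opening: -0.1
grip_force: 6.5
clock: 13.45
tcp_pos: [587.3, -57.5, 74.4]
tool_rot: [0.0, 0.707, 0.707, 0.001]
contact_force: [-6.5, 5.5, 34.5]
opening: 0.1
grip_force: 17.1
```

```bash
python3 -m crank '[{"x":0,"y":0,"z":-0.3,"yaw":0},{"x":0,"y":0,"z":-0.6,"yaw":0},{"x":0,"y":0,"z":-0.7,"yaw":0},{"x":-0.5,"y":0,"z":-0.2,"yaw":0},{"x":0,"y":0,"z":0,"yaw":0},{"x":0,"y":0,"z":0,"yaw":0},{"x":0,"y":0,"z":0,"yaw":0}]'
python3 - <<'E'
from h import *
import cv2
s=sense();print(s["tcp_pos"])
w=vision.read_camera("wrist")[:,:,::-1];a=vision.read_camera("side")[:,:,::-1]
A=cv2.resize(a[180:380,210:370],(400,500),interpolation=cv2.INTER_CUBIC)
W=cv2.resize(w[100:340,220:420],(400,480),interpolation=cv2.INTER_CUBIC)
W=np.vstack([W,np.zeros((20,400,3),np.uint8)])
cv2.imwrite("pics/p8.png",np.hstack([A,W]))
E
```

```text
clock: 14.32
tcp_pos: [585.5, -95.5, 203.8]
tool_rot: [-0.001, 0.707, 0.708, -0.001]
contact_force: [0.2, -0.3, 0.2]
opening: -0.1
grip_force: 0.0
[585.53875177 -95.54309729 203.83230286]
```

View pics/p8.png

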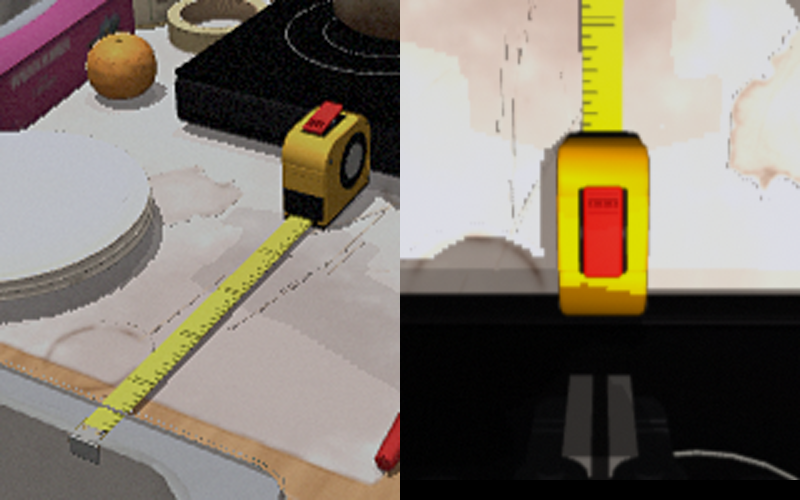

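Run:
```python
from h import *
s=sense()
for n,v,z in [("backtop",257.5,60),("hobtop",261,58),("hobbase",246.5,0),("lockfront",193,75),("lockrear",238.5,80)]: print(n,onz("wrist",320,v,z,s))
```

```text
backtop [ 586.1 -123.4   60. ]
hobtop [ 586.1 -127.4   58. ]
hobbase [ 586.1 -132.6    0. ]
lockfront [586.  -63.7  75. ]
lockrear [586.1 -99.8  80. ]
```

```bash
python3 -c "
from bench import job_done
print(job_done())"
```

```text
the job is handed in; nothing more can be done
None
```

I handed the job in at about 14 s on the robot clock. In the last pictures the tape is hooked over the sink edge and flat and square, with its back against the hob to within a few mm and the lock pressed down to its stop. The arm is clear of everything, and I saw no sign of contact with the pen or saucepan. The hand-in returned no verdict, so the judged result is unknown.

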